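# Tip the games box's lid over its lip, slide it off and put the die away

### The arm

A 7-joint arm with a two-finger parallel gripper is mounted at the origin on the work surface. World frame = base frame: x ahead of the robot, y to its left, z up, the work surface at z = 0. Lengths are in mm, angles in rad, forces in N, time in s.
With the tool pointing down it reaches from about 350 to 900 mm from the base axis. Payload 19.9 kg.
Tool frame: the origin (TCP) lies midway between the tips of the shut fingers; the grasp point (between the pads) lies 19 mm behind it; y points along the fingers, x is the direction in which the jaws open and shut, and the axes are right-handed (so a half turn about y gives the same grasp; the last joint's range is limited). The gripper opens to 85 mm and grips with 20 to 120 N. Pads are 22 mm wide; open, the fingers measure 114 mm over their backs; the gripper's body (76 mm by 85 mm) begins 54 mm behind the grasp point. The pads swing forward as they close: fully open they stand 13 mm farther back than shut.
Start: joints at [-1.192, 0.417, -0.01, 1.614, 0.005, 1.111, -0.053], TCP at [255.294, 570.461, 231.26] pointing down, gripper open.
Joint ranges: [-2.81, 2.81], [-0.39, 2.02], [-1.27, 1.25], [0.06, 2.57], [-1.19, 4.33], [0.19, 2], [-2.82, 2.82]. Speed limits (rad/s): [1.89, 1.89, 2.39, 2.39, 3.01, 3.01, 3.01].

### API

Orientations are given as [roll, pitch, yaw] about the fixed x, y, z axes, in that order (R = Rz(yaw) Ry(pitch) Rx(roll)).
In Python, from workcell import readout, optics, robot gives the robot as it stands.
- The arm moves only by the tool servo_tool, never from a script. Its arguments are lists of equal length, an entry for each row: "xyz": the shift along the tool's x, y, z in m, a list of three; "spin": the turn about the tool's y in rad. In form: {"xyz": [[x, y, z], ...], "spin": [spin, ...]}. A call has 1 to 10 rows; each row is the pose to reach, as a shift and turn from the pose commanded when the call began, along the tool's axes at that moment; what a row does not reach only later rows make up. A row lasts 1/8 s, in which the tool goes at most 62.5 mm and 10.7 degrees, less where a joint would pass 70% of its speed; a pose out of reach is approached as far as the arm can. A call with a gripper value outside its range is refused whole. "grip" is the finger opening in m, from 0 to 0.0854, set as the call begins (left out, the last holds). The fingers move at their own pace and stop on an object; the grip force is fixed at half the most. Time passes only in rows, so rows that repeat a pose let the fingers close. It gives the time, the measured TCP pose, the force and the opening at its end, in the units of the state.
- readout.sense(): the state, without advancing time (a new reading comes with each control period).
- optics.capture(name): name is "scene" or "side" or "wrist"; returns the picture (480x640x3 uint8, red, green, blue); there is no depth.
- optics.camera_info(name): a dict with "fovy" (degrees; the focal length in pixels is half the picture's height over the tangent of half this angle, whatever the lens; pixels are square), "cx", "cy" (the principal point, pixels), "T" (4x4, takes a point from camera to world coordinates); the wrist camera has in their place "tool_from_camera" (4x4, takes a point from camera to tool coordinates, whose origin is the TCP and whose axes are the tool frame's). Camera axes: x right, y up, looking along -z (the intrinsics and any distortion apply to the point x, -y, -z); pixel columns grow to the right and rows downward; lengths in mm; the calibration is good to about 2 mm. The wrist camera is an equidistant fisheye: a pixel r from the principal point sees the ray r / f radians off the axis. A picture is of the moment at which its call begins: read the wrist's pose just before it. camera_info takes no time and is no camera call.
- robot.job_done(): hands the job in, once; it reports no verdict.
The state is a dict: "time_s": time; "joint_positions": joint angles; "joint_velocities": joint speeds; "effort": joint torques, N m; "ee_pos": TCP position; "tool_rot": TCP orientation; "ft_force": force on the tool from outside, world axes, zero at the start; "torque": the same for the moment, N m; "opening": finger opening in mm.
Only numpy, scipy, OpenCV 4.12 (cv2) and the standard library are available. Lean on these libraries where they do the work, as an engineer would, in place of code of your own. Each camera call takes 0.05 s, during which the arm holds its last target.

### The job

Put the die away in the wooden games box. First open the box: its lid is held by a stop lip, so tip the lid's front end up over the lip (pressing down on the tail does it) and slide the lid along its grooves right off the box, until it lies flat on the books beyond. Then put the die inside the box and let go, leaving the cup, the pencil pot and the clothes peg undisturbed.

Things in the scene. Friction and masses are not known exactly. Their poses are not given: they have to be found in the camera images.
- box: Open-topped wooden games box, fixed, 140 long (its x) x 124 wide (y). Origin: centre of its underside, z up; +x is the way the lid slides off, over the lip towards the books. The lid lies on the wall tops, 62 mm above the desk, between cheeks 6 mm high (2 mm play each side). Inside: x -62 to 62, y -50 to 50, floor 8 mm above the desk.
- box_lip (a point): Middle of the top of the stop lip: a bar across the box's front end, box x 62 to 70, y -56 to 56, its top 68 mm above the desk, 6 mm above the lid's seat. It blocks the lid until the lid's front is tipped over it.
- box_rear_edge (a point): Rear wall's outer top edge (box x -70, height 62 mm), about which the lid tips. Just in front of it, box x -70 to -46, a keeper overhangs each long edge of the lid (|y| 46 to 62; underside 73, top 78 mm above the desk): the lid cannot be lifted off there, but can tip by up to 0.2 rad; between the keepers it is free from above.
- lid: Loose flat wooden lid, 196 long (its x) x 108 wide x 6 thick, about 0.15 kg, in the box's grooves. Origin: centre of its underside, z up, x towards the lip. Its front edge starts 2 to 10 mm short of the lip; its tail overhangs the box's rear by about 70 mm. Once over half of it is past the lip it tips forward onto the books, its tail rising up to 14 mm.
- lid_rib (a point): Middle of the top of the lid's upright rib, for pushing: lid x -66 to -58, y -30 to 30, its top 30 mm above the lid's underside. Behind it 32 mm of flat tail is free for pressing: 1 to 3 N, 4 mm down at lid x -80, lifts the front end over 10 mm. Once the front rests on the lip, no more pressing is needed.
- lid_front (a point): middle of the lower front edge of the lid (lid x +98)
- lid_tail (a point): middle of the lower tail edge of the lid (lid x -98)
- books: Stack of two hardback books, fixed, 210 long (its x, about along the box's x) x 150 wide, its top 60 mm above the desk; stands 7 to 15 mm beyond the box's lip end. Origin: centre of its underside.
- die: Chunky white plastic die, a 50 mm cube with rounded edges and black pips, about 0.08 kg, loose on the desk. Origin: centre of its underside, z up, x and y square to its faces.
- die_center (a point): centre of the die, 25 mm above its underside
- cup: bystander: stainless steel cup, 76 across, 90 tall, loose. Origin: centre of its underside
- pot: bystander: beige ceramic pot of pencils, 90 across, pot 90 tall, pencils to 170 mm, loose. Origin: centre of its underside
- peg: bystander: wooden clothes peg with a spring, 90 x 20 x 16 tall, lying loose on the desk. Origin: centre of its underside
- drawers: bystander: teal plastic mini drawer unit with three drawers, 170 deep x 210 wide x 180 tall, fixed, to the left of the books. Origin: centre of its underside, front to its -x
Things that resemble listed ones, but are neither listed nor needed, are in the scene too. Of the things like the lid, leave any that is red; of the rest the larger one is meant. What is shaped like the box but orange or red is not meant.

How it is judged (in metres and radians):
On the way, in this order (a step that is already met when the one before it is completed fails the run):
1. the lid's front end has been tipped up over the lip (x of lid_front in the frame of box above 0.068 m and z of lid_front in the frame of box above 0.064 m), for 0.1 s.
2. the lid is right off the box and lies flat on the books (x of lid_tail in the frame of box above 0.066 m and z of lid in the frame of box between 0.055 and 0.066 m and angle between lid's own z axis and vertical below 0.04 rad), for 0.2 s.
At the end, for the whole second after the job is handed in: The lid lies at rest, flat (within 0.04 rad) on the books, its underside 55 to 66 mm above the desk, its tail edge more than 66 mm from the box's centre along the box's x; the die rests inside the box (its centre within the inner walls, less than 45 mm above the desk) (all of step 2 and linear speed of each of lid, die below 0.02 m/s and x of die_center in the frame of box between -0.062 and 0.062 m and y of die_center in the frame of box between -0.05 and 0.05 m and z of die_center in the frame of box below 0.045 m); the robot touches nothing.
It fails at once if the cup is shifted more than 20 mm (distance of cup from where it was at the start of the episode above 0.02 m).
It fails at once if the pencil pot is shifted more than 20 mm (distance of pot from where it was at the start of the episode above 0.02 m).
It fails at once if the clothes peg is shifted more than 20 mm (distance of peg from where it was at the start of the episode above 0.02 m).
It also fails if it takes over 54 s, if anything falls off the work surface, if the arm or the gripper's body presses on something with over 40 N, if the wrist force passes 120 N, or if a joint passes its speed limit or range.

## Working session

There is one attempt and no reset: what is moved stays moved. The work goes in short steps, Python scripts to look and compute and a tool call to move; the robot and the scene stay as the last step left them, time stands still between calls to the robot, and variables do not carry over. Pictures are saved under pics/ and viewed, and the job is handed in when it is done.

Besides the shell and the picture viewer there is one more tool, called after "Emit:" as a command line: name --pt "numbers of a row" for each row, then --argument value for the rest. servo_tool: Moves the arm, as the interface text tells. Its arguments: {"type":"object","properties":{"xyz":{"type":"array"},"spin":{"type":"array"},"grip":{"type":"number"}},"required":["xyz","spin"]}

```bash
ls; mkdir -p pics; python3 - <<'E'
from workcell import readout, optics, robot
import cv2, json
s=readout.sense(); print(s)
for n in ("scene","side","wrist"):
    im=optics.capture(n); cv2.imwrite(f"pics/{n}0.png",im[:,:,::-1]); print(n,optics.camera_info(n))
E
```

```text
pics
{'time_s': 0.0, 'joint_positions': array([-1.19153246,  0.4179592 , -0.01029812,  1.61419526,  0.00471805,
        1.11072212, -0.05301011]), 'joint_velocities': array([-0.00037469, -0.00038037, -0.00012852,  0.00147599, -0.00160862,
       -0.00090933, -0.00010804]), 'effort': array([ 4.71066014e-04, -8.64436269e+01,  6.78874310e-01, -4.34900594e+01,
        1.90862973e-02,  7.18720781e-03, -3.27830264e-05]), 'ee_pos': array([255.15473499, 570.14445825, 230.66066492]), 'tool_rot': array([-1.57090794e+00,  1.25576573e-03,  1.15003417e+00]), 'ft_force': array([0.9330939 , 0.03487695, 0.92114368]), 'torque': array([-0.06477825, -0.02030894,  0.0011131 ]), 'opening': 85.72857650044219}
scene {'fovy': 45.60341621114235, 'cx': 312.72847035861304, 'cy': 236.54655765149028, 'T': array([[ 4.84623726e-01, -6.16277636e-01,  6.20758986e-01,
         1.43008098e+03],
       [ 8.74720974e-01,  3.42855927e-01, -3.42509899e-01,
        -3.65850507e+02],
       [-1.74970660e-03,  7.08979329e-01,  7.05227091e-01,
         1.05051911e+03],
       [ 0.00000000e+00,  0.00000000e+00,  0.00000000e+00
[... 209 characters left out ...]
   [-1.74506011e-01,  5.44847789e-01, -8.20175919e-01,
        -1.21411673e+03],
       [-9.84639400e-04,  8.32859741e-01,  5.53483227e-01,
         9.55289479e+02],
       [ 0.00000000e+00,  0.00000000e+00,  0.00000000e+00,
         1.00000000e+00]])}
wrist {'fovy': 65.70646984690485, 'cx': 323.56670863725213, 'cy': 240.30913089409265, 'tool_from_camera': array([[ 9.99999697e-01, -6.80577346e-04, -3.76733520e-04,
        -2.10254713e-01],
       [-1.87568173e-04,  2.59052081e-01, -9.65863336e-01,
        -1.43097109e+02],
       [ 7.54938309e-04,  9.65863115e-01,  2.59051875e-01,
         6.58192560e+01],
       [ 0.00000000e+00,  0.00000000e+00,  0.00000000e+00,
         1.00000000e+00]])}
```

View pics/scene0.png

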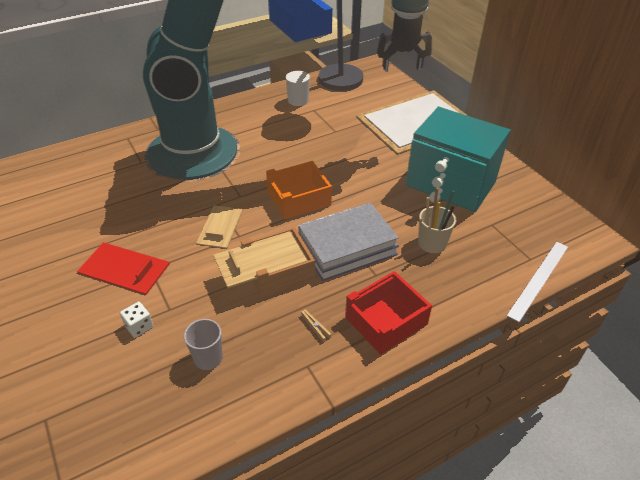

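View pics/side0.png

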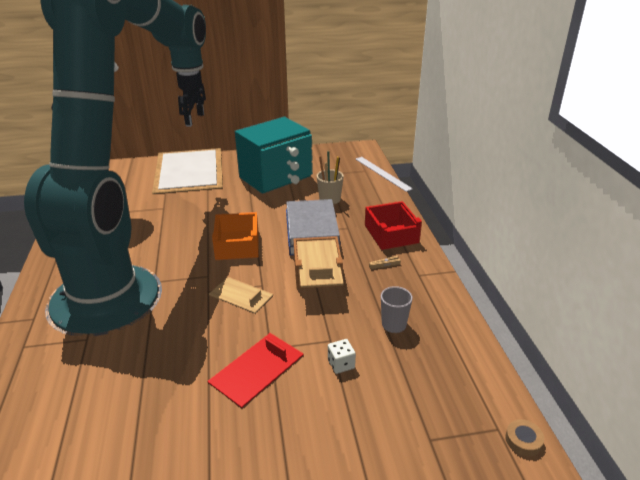

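View pics/wrist0.png

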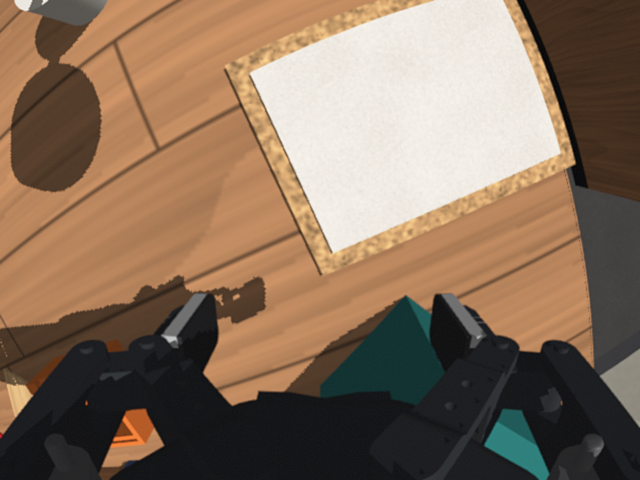

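The scene view shows the wooden box with its lid at about (262,262), the books at (348,240), the die at (136,319), the cup at (205,343), the peg at (316,324) and the pot at (436,228). The tail end points towards image left. Next I zoom in to measure.

```bash
cat > h.py <<'E'
import numpy as np, cv2
from workcell import readout, optics, robot
from scipy.spatial.transform import Rotation as R
def ray(n,u,v):
    c=optics.camera_info(n); f=240/np.tan(np.radians(c['fovy'])/2)
    T=c['T']; d=np.array([(u-c['cx'])/f,-(v-c['cy'])/f,-1.]); return T[:3,3],T[:3,:3]@d
def onz(n,u,v,z):
    o,d=ray(n,u,v); return o+d*(z-o[2])/d[2]
def px(n,p):
    c=optics.camera_info(n); f=240/np.tan(np.radians(c['fovy'])/2)
    q=np.linalg.inv(c['T'])@np.r_[p,1]; return np.array([c['cx']+f*q[0]/-q[2], c['cy']-f*q[1]/-q[2]])
def two(a,b):
    o1,d1=ray('scene',*a);o2,d2=ray('side',*b)
    s=np.linalg.lstsq(np.c_[d1,-d2],o2-o1,rcond=None)[0]
    p,q=o1+s[0]*d1,o2+s[1]*d2
    return (p+q)/2,np.linalg.norm(p-q)
def crop(src,dst,x0,y0,x1,y1,k):
    im=cv2.imread(src)[y0:y1,x0:x1]; cv2.imwrite(dst,cv2.resize(im,None,fx=k,fy=k,interpolation=cv2.INTER_CUBIC))
E
python3 - <<'E'
from h import *
crop('pics/scene0.png','pics/s_box.png',200,190,410,310,3.8)
crop('pics/side0.png','pics/d_box.png',270,190,370,310,5)
crop('pics/scene0.png','pics/s_die.png',100,290,180,350,8)
crop('pics/side0.png','pics/d_die.png',310,320,390,390,8)
E
```

```text
(no output)
```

View pics/s_box.png

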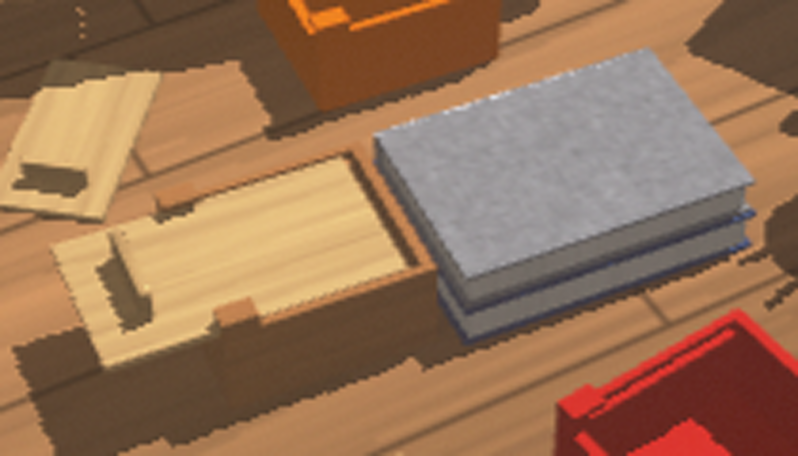

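View pics/d_box.png

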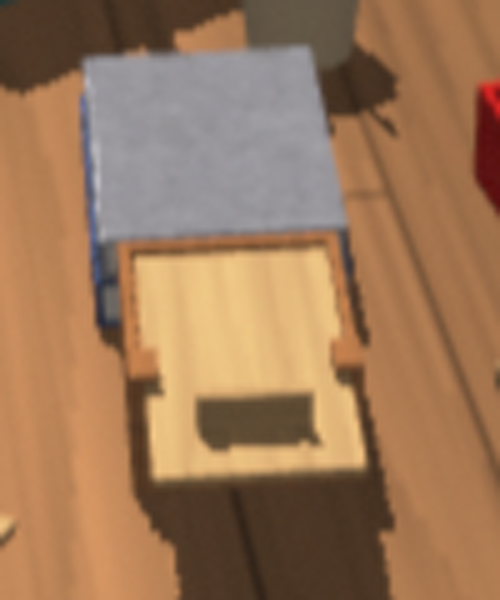

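View pics/s_die.png

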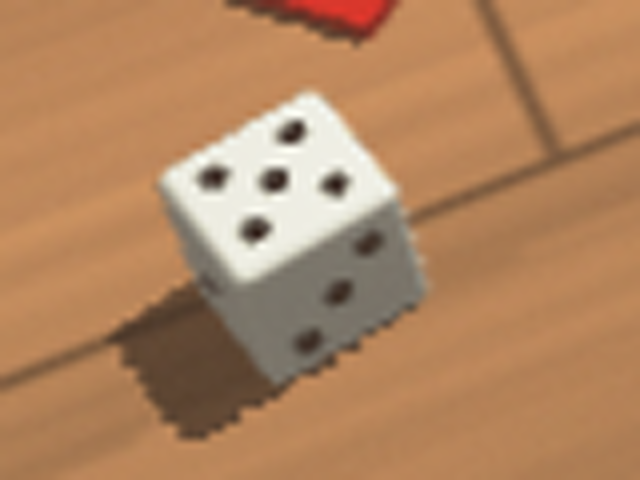

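View pics/d_die.png

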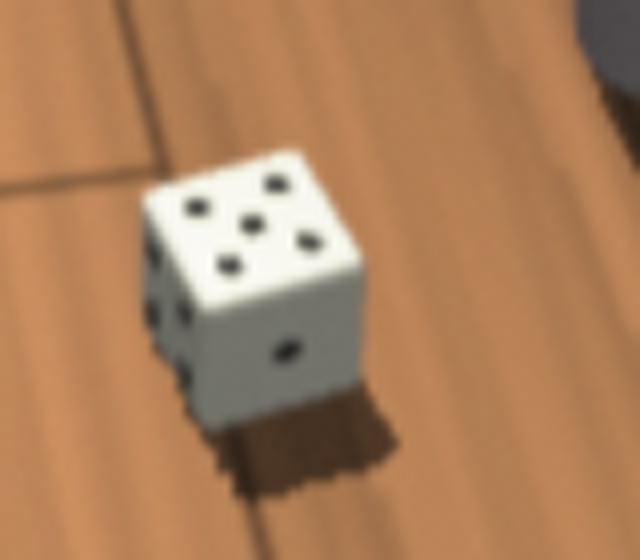

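```bash
python3 - <<'E'
from h import *
np.set_printoptions(precision=1,suppress=True)
S=lambda u,v:(200+u/3.8,190+v/3.8)
D=lambda u,v:(270+u/5,190+v/5)
L={'tailfar':(S(52,247),D(152,482),68),'tailnear':(S(105,367),D(367,470),68),
'lipfar':(S(362,150),D(120,236),68),'lipnear':(S(435,265),D(342,232),68),
'bookA':(S(375,137),D(103,241),60),'bookB':(S(470,278),D(347,230),60),'bookC':(S(752,183),D(308,46),60),'bookD':(S(645,50),D(84,60),60),
'keepfar':(S(158,192),None,78),'keepnear':(S(258,301),D(362,342),78),
}
for k,(a,b,z) in L.items():
    print(k,onz('scene',*a,z), onz('side',*b,z) if b else '', two(a,b) if b else '')
S=lambda u,v:(100+u/8,290+v/8)
D=lambda u,v:(310+u/8,320+v/8)
for a,b in [((160,180),(143,197)),((308,90),(297,150)),((398,190),(362,262)),((242,285),(207,308)),((274,180),(252,224))]:
    a,b=S(*a),D(*b); print(onz('scene',*a,50),onz('side',*b,50),two(a,b))
# cup rim, peg, pot
print('cup',onz('scene',205,327,90),onz('side',397,298,90))
print('peg',onz('scene',316,324,10),onz('side',385,263,10)); print('pot',onz('scene',437,215,90),onz('side',330,177,90))
E
```

```text
tailfar [ 505.5 -123.3   68. ] [ 504.5 -126.9   68. ] (array([ 504.4, -123.4,   65.9]), np.float64(1.5547890808928357))
tailnear [ 611.7 -132.6   68. ] [ 612.5 -136.5   68. ] (array([ 612.2, -133.4,   67. ]), np.float64(2.7741908706361866))
lipfar [522.6  85.6  68. ] [517.3  94.5  68. ] (array([518.6,  88.6,  68.2]), np.float64(7.256236685416471))
lipnear [634.7  77.5  68. ] [641.9  76.3  68. ] (array([640.1,  73.9,  71.9]), np.float64(4.328024209305709))
bookA [508.5 102.5  60. ] [508.4 102.9  60. ] (array([508.4, 102.6,  60.1]), np.float64(0.2581620577521344))
bookB [648.3  94.7  60. ] [647.6  89.5  60. ] (array([647.9,  94.7,  57.8]), np.float64(2.5744799287658906))
bookC [664.6 295.   60. ] [664.3 299.5  60. ] (array([664.3, 295.5,  61.2]), np.float64(2.4652944621125044))
bookD [522.4 305.4  60. ] [522.  307.2  60. ] (array([522.1, 305.7,  60.3]), np.float64(1.0812476746165287))
keepfar [502.9 -49.3  78. ]  
keepnear [616.8 -34.3  78. ] [629.  -42.5  78. ] (array([626. , -40.1,  82.1]), np.float64(11.056077985611848))
[ 550.5 -363.9   50. ] [ 539.1 -320.7   50. ] (array([ 544.9, -353.2,   63.5]), np.float64(33.790659069075005))
[ 539.5 -319.1   50. ] [ 585.6 -310.1   50. ] (array([ 574.7, -327. ,   78.5]), np.float64(19.58843806143506))
[ 585.6 -307.8   50. ] [ 594.2 -355.9   50. ] (array([ 590.2, -319.8,   34.3]), np.float64(36.910842730999484))
[ 596.2 -354.3   50. ] [ 548.8 -365.2   50. ] (array([ 559.9, -347.2,   18.7]), np.float64(20.587804563927012))
[ 565.7 -336.5   50. ] [ 567.2 -336.3   50. ] (array([ 566.8, -336.8,   50.9]), np.float64(0.7172614899581922))
cup [ 707.8 -221.1   90. ] [ 721.3 -237.5   90. ]
peg [760.7  11.3  10. ] [762.8   5.6  10. ]
pot [668.1 406.5  90. ] [676.3 392.4  90. ]
```

```bash
cat >> h.py <<'E'
def go(x,y,z,yaw):
    s=readout.sense(); r=R.from_euler('xyz',s['tool_rot'])
    d=r.inv().apply(np.array([x,y,z])-s['ee_pos'])/1000
    print('t %.2f'%s['time_s'],'pos',s['ee_pos'].round(1),'rot',s['tool_rot'].round(3),'F',s['ft_force'].round(1),'op',round(s['opening'],1))
    print('shift',d.round(4),'dist',np.linalg.norm(d).round(3),'spin',round(s['tool_rot'][2]-yaw,3))
E
python3 -c "
from h import *
go(255,570,300,1.15)
go(559,-116,300,-.085)"
```

```text
t 0.15 pos [255.2 570.2 230.8] rot [-1.571e+00  1.000e-03  1.150e+00] F [-1.1  0.4  0.3] op 85.6
shift [-0.0004 -0.0692  0.0001] dist 0.069 spin -0.0
t 0.15 pos [255.2 570.2 230.8] rot [-1.571e+00  1.000e-03  1.150e+00] F [-1.1  0.4  0.3] op 85.6
shift [-0.5023 -0.0687 -0.5576] dist 0.754 spin 1.235
```

Emit:
servo_tool --pt "0 -0.06 0" --pt "-0.03 -0.09 -0.033" --pt "-0.06 -0.09 -0.067" --pt "-0.1 -0.09 -0.111" --pt "-0.14 -0.09 -0.155" --pt "-0.18 -0.09 -0.2" --pt "-0.22 -0.09 -0.244" --pt "-0.26 -0.09 -0.289" --pt "-0.3 -0.09 -0.333" --pt "-0.34 -0.09 -0.378" --spin '[0,0.1,0.25,0.4,0.55,0.7,0.85,1.0,1.1,1.235]' --grip 0

```text
time_s: 1.4
ee_pos: [461.8, 103.9, 321.4]
tool_rot: [-1.57, -0.0, -0.089]
ft_force: [1.0, 1.5, 0.3]
opening: -0.0
```

```bash
python3 -c "
from h import *
go(559,-116,200,-.085)"
```

```text
t 1.40 pos [461.8 103.9 321.4] rot [-1.57  -0.    -0.089] F [1.  1.5 0.3] op -0.0
shift [ 0.1163  0.1214 -0.2105] dist 0.269 spin -0.004
```

Emit:
servo_tool --pt "0.02 0 -0.04" --pt "0.05 0.01 -0.09" --pt "0.075 0.03 -0.135" --pt "0.1 0.05 -0.18" --pt "0.1163 0.09 -0.2105" --pt "0.1163 0.1214 -0.2105" --pt "0.1163 0.1214 -0.2105" --spin '[0,0,-0.004,-0.004,-0.004,-0.004,-0.004]'

```text
time_s: 2.28
ee_pos: [558.3, -113.9, 198.1]
tool_rot: [-1.571, 0.004, -0.082]
ft_force: [1.0, -0.8, 1.1]
opening: -0.3
```

```bash
python3 - <<'E'
from h import *
go(559,-116,110,-.085)
im=optics.capture('wrist'); cv2.imwrite('pics/w1.png',im[:,:,::-1])
im=optics.capture('scene'); cv2.imwrite('pics/s1.png',im[:,:,::-1])
E
```

```text
t 2.27 pos [ 558.3 -113.9  198.1] rot [-1.571  0.004 -0.082] F [ 1.  -0.8  1.1] op -0.3
shift [ 0.0013  0.0881 -0.002 ] dist 0.088 spin 0.003
```

View pics/w1.png

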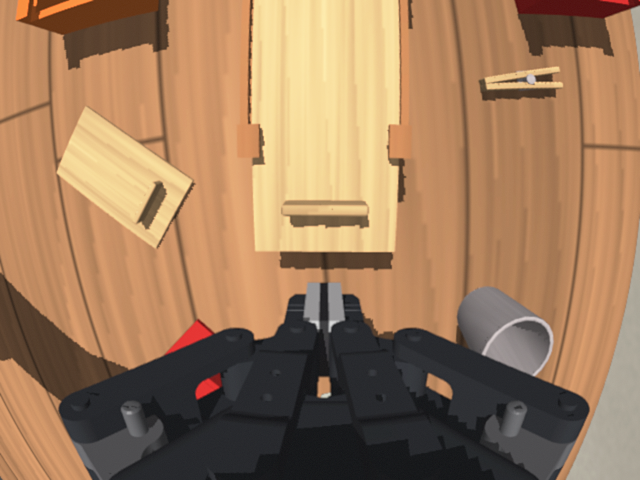

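View pics/s1.png

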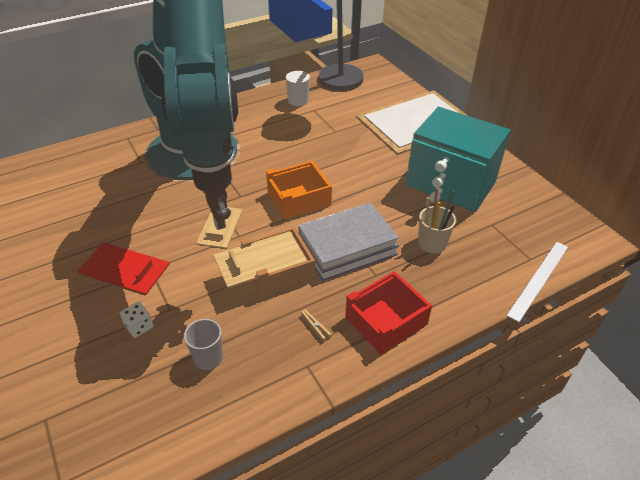

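```bash
cat >> h.py <<'E'
def wonz(pos,rot,u,v,z):
    c=optics.camera_info('wrist'); f=240/np.tan(np.radians(c['fovy'])/2)
    a=np.array([u-c['cx'],v-c['cy']]); r=np.hypot(*a); th=r/f
    d=np.r_[a[0]/r*np.sin(th),-a[1]/r*np.sin(th),-np.cos(th)]
    T=c['tool_from_camera']; q=R.from_euler('xyz',rot)
    o=q.apply(T[:3,3])+pos; d=q.apply(T[:3,:3]@d); return o+d*(z-o[2])/d[2]
E
python3 - <<'E'
from h import *
P=[558.3,-113.9,198.1];Q=[-1.571,.004,-.082]
for n,u,v,z in [('tl',255,250,68),('tr',396,251,68),('ribtopL',283,203,92),('ribtopR',367,204,92),('ribbackL',283,211,90),('keepL',261,157,78),('keepR',390,158,78)]: print(n,wonz(P,Q,u,v,z).round(1))
E
```

```text
tl [ 503.1 -125.2   68. ]
tr [ 612.1 -134.8   68. ]
ribtopL [532.  -86.9  92. ]
ribtopR [588.9 -92.1  92. ]
ribbackL [531.1 -92.7  90. ]
keepL [517.7 -54.5  78. ]
keepR [608.9 -62.5  78. ]
```

Tail corners measured by the wrist camera: (503,-125) and (612,-135). They agree with the fixed cameras to 2 mm. I now lower the shut fingers onto the tail, behind the rib.

Emit:
servo_tool --pt "0.0013 0.05 0" --pt "0.0013 0.1 0" --pt "0.0013 0.122 0" --pt "0.0013 0.124 0" --pt "0.0013 0.124 0" --spin '[0,0,0,0,0]'

```text
time_s: 3.0
ee_pos: [561.8, -113.9, 77.7]
tool_rot: [-1.571, -0.002, -0.08]
ft_force: [-0.2, -0.0, 0.1]
opening: 0.2
```

```bash
python3 - <<'E'
from h import *
go(559,-114,66,-.085)
im=optics.capture('wrist'); cv2.imwrite('pics/w2.png',im[:,:,::-1])
E
```

```text
t 3.00 pos [ 561.8 -113.9   77.7] rot [-1.571 -0.002 -0.08 ] F [-0.2 -0.   0.1] op 0.2
shift [-0.0029  0.0117 -0.0003] dist 0.012 spin 0.005
```

View pics/w2.png

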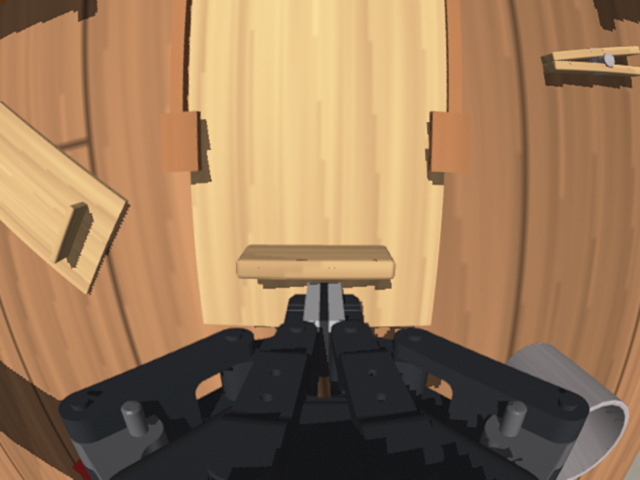

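Wrist view: the shut fingertips (about (323,290)) sit behind the rib (240–395, 250–280) and over the tail, and they are centred.

Emit:
servo_tool --pt "0 0.003 0" --pt "0 0.005 0" --pt "0 0.005 0" --spin '[0,0,0]'

```text
time_s: 3.42
ee_pos: [560.7, -114.0, 71.0]
tool_rot: [-1.571, 0.0, -0.081]
ft_force: [-0.2, 0.3, 1.1]
opening: 0.2
```

Emit:
servo_tool --pt "0 0.002 0" --pt "0 0.003 0" --pt "0 0.003 0" --spin '[0,0,0]'

```text
time_s: 3.8
ee_pos: [560.7, -114.1, 67.8]
tool_rot: [-1.571, 0.0, -0.081]
ft_force: [-0.3, -0.4, 0.3]
opening: -0.2
```

Emit:
servo_tool --pt "0 0.002 0" --pt "0 0.003 0" --pt "0 0.003 0" --spin '[0,0,0]'

```text
time_s: 4.18
ee_pos: [560.7, -114.1, 64.9]
tool_rot: [-1.571, -0.0, -0.081]
ft_force: [-0.1, 0.3, 0.9]
opening: -0.0
```

```bash
python3 - <<'E'
from h import *
go(559,-114,66,-.085)
for n in ('wrist','side'):
    im=optics.capture(n); cv2.imwrite(f'pics/{n}3.png',im[:,:,::-1])
crop('pics/side3.png','pics/d3.png',270,190,370,310,5)
E
```

```text
t 4.17 pos [ 560.7 -114.1   64.9] rot [-1.571 -0.    -0.081] F [-0.1  0.3  0.9] op -0.0
shift [-0.0018 -0.0011 -0.    ] dist 0.002 spin 0.004
```

View pics/wrist3.png

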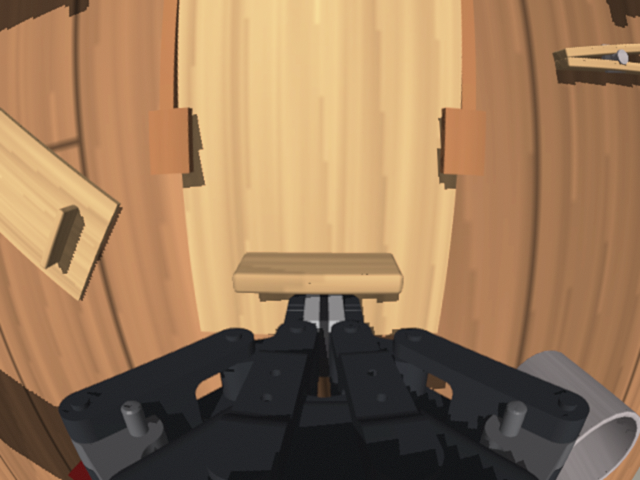

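View pics/d3.png

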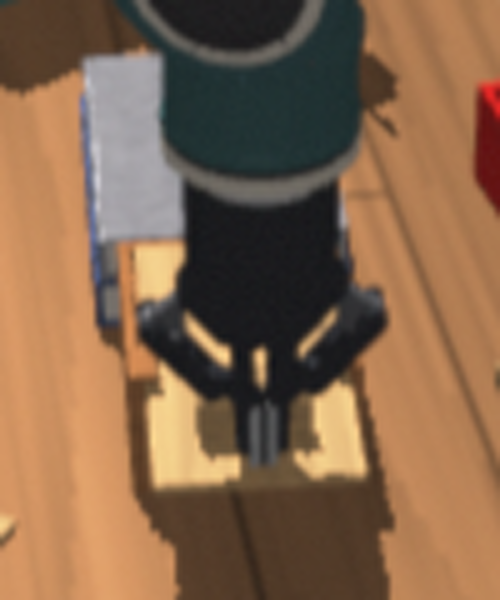

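Emit:
servo_tool --pt "0 0.002 0" --pt "0 0.002 0" --spin '[0,0]'

```text
time_s: 4.53
ee_pos: [560.7, -114.0, 62.8]
tool_rot: [-1.571, 0.0, -0.081]
ft_force: [-0.3, -0.7, 0.6]
opening: 0.6
```

```bash
python3 - <<'E'
from h import *
go(559,-114,66,-.085)
for n in ('scene','side'):
    im=optics.capture(n); cv2.imwrite(f'pics/{n}4.png',im[:,:,::-1])
crop('pics/scene4.png','pics/s4.png',200,190,410,310,3.8)
E
```

```text
t 4.53 pos [ 560.7 -114.    62.8] rot [-1.571  0.    -0.081] F [-0.3 -0.7  0.6] op 0.6
shift [-0.0017 -0.0032 -0.0001] dist 0.004 spin 0.004
```

View pics/s4.png

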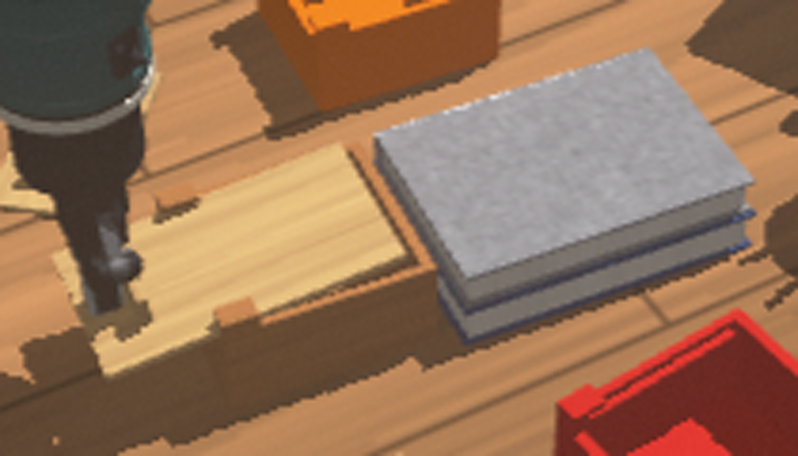

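The front end has clearly lifted in the scene view: its near corner has moved from (413,268) to (410,262) in the crop and a shadow gap shows. Now I push forward against the rib, easing the press.

Emit:
servo_tool --pt "0 0 0.004" --pt "0 0 0.008" --pt "0 -0.0005 0.012" --pt "0 -0.001 0.016" --pt "0 -0.0015 0.02" --pt "0 -0.002 0.024" --pt "0 -0.002 0.026" --pt "0 -0.002 0.026" --spin '[0,0,0,0,0,0,0,0]'

```text
time_s: 5.62
ee_pos: [563.3, -88.8, 65.5]
tool_rot: [-1.572, -0.001, -0.081]
ft_force: [-1.4, -6.0, 8.4]
opening: 0.1
```

```bash
python3 - <<'E'
from h import *
go(559,-114,66,-.085)
for n in ('scene','side'):
    im=optics.capture(n); cv2.imwrite(f'pics/{n}5.png',im[:,:,::-1])
crop('pics/scene5.png','pics/s5.png',200,190,410,310,3.8)
E
```

```text
t 5.62 pos [563.3 -88.8  65.5] rot [-1.572e+00 -1.000e-03 -8.100e-02] F [-1.4 -6.   8.4] op 0.1
shift [-0.0022 -0.0005 -0.0255] dist 0.026 spin 0.004
```

View pics/s5.png

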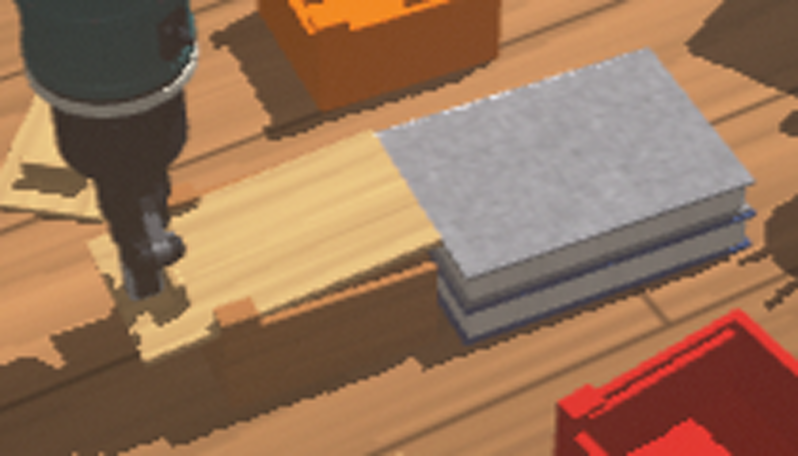

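The lid's front now reaches past the lip to the books' edge (crop (437,240)). I back off a little, raise to z≈83 and push on.

Emit:
servo_tool --pt "0 0 -0.004" --pt "0 -0.004 -0.006" --pt "0 -0.012 -0.006" --pt "0 -0.018 -0.005" --pt "0 -0.018 -0.004" --pt "0 -0.018 -0.004" --spin '[0,0,0,0,0,0]'

```text
time_s: 6.48
ee_pos: [562.5, -91.8, 82.8]
tool_rot: [-1.571, 0.0, -0.081]
ft_force: [0.8, -0.1, 0.0]
opening: 0.2
```

```bash
python3 - <<'E'
from h import *
go(559,-114,83,-.085)
for n in ('scene','wrist'):
    im=optics.capture(n); cv2.imwrite(f'pics/{n}6.png',im[:,:,::-1])
crop('pics/scene6.png','pics/s6.png',200,190,410,310,3.8)
E
```

```text
t 6.47 pos [562.5 -91.8  82.8] rot [-1.571  0.    -0.081] F [ 0.8 -0.1  0. ] op 0.2
shift [-0.0017 -0.0002 -0.0224] dist 0.022 spin 0.004
```

View pics/s6.png

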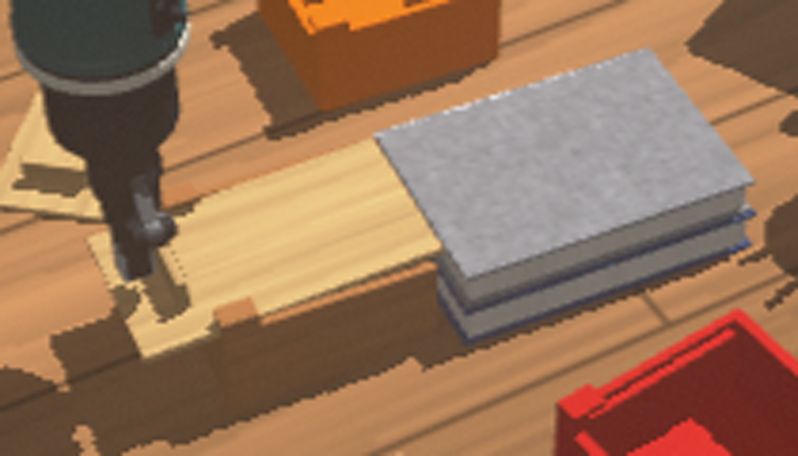

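View pics/wrist6.png

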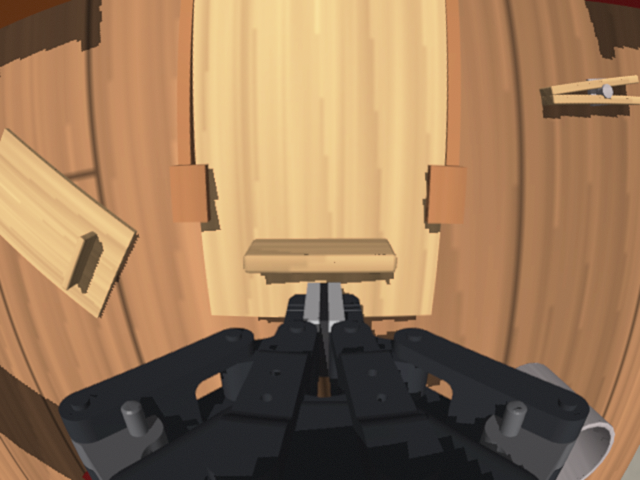

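```bash
python3 - <<'E'
from h import *
for c,z in(((143,360),66),((90,240),66),((440,240),74),((375,137),74)):
    print(onz('scene',200+c[0]/3.8,190+c[1]/3.8,z).round(1))
P=[562.5,-91.8,82.8];Q=[-1.571,0,-.081]
for u,v,z in((212,316,66),(432,315,66),(320,240,91),(320,273,88),(208,222,78),(429,222,78)): print(wonz(P,Q,u,v,z).round(1))
E
```

```text
[ 615.9 -110.3   66. ]
[509.6 -99.8  66. ]
[622.6  87.8  74. ]
[521.5  95.9  74. ]
[ 505.8 -103.5   66. ]
[ 614.1 -111.6   66. ]
[563.1 -62.4  91. ]
[561.9 -76.7  88. ]
[516.4 -54.3  78. ]
[608.7 -61.8  78. ]
```

Emit:
servo_tool --pt "0 0 0.008" --pt "0 0 0.02" --pt "0 0 0.035" --pt "0 0 0.05" --pt "0 0 0.065" --pt "0 0 0.08" --pt "0 0 0.095" --pt "0 0 0.105" --pt "0 0 0.11" --pt "0 0 0.11" --spin '[0,0,0,0,0,0,0,0,0,0]'

```text
time_s: 7.82
ee_pos: [571.3, 18.1, 82.7]
tool_rot: [-1.571, 0.0, -0.081]
ft_force: [0.1, 0.5, 0.7]
opening: 0.1
```

```bash
python3 - <<'E'
from h import *
go(572,112,83,-.085)
for n in ('scene','wrist'):
    im=optics.capture(n); cv2.imwrite(f'pics/{n}7.png',im[:,:,::-1])
crop('pics/scene7.png','pics/s7.png',200,190,410,310,3.8)
E
```

```text
t 7.83 pos [571.3  18.1  82.7] rot [-1.571  0.    -0.081] F [0.1 0.5 0.7] op 0.1
shift [-0.0068 -0.0002  0.0937] dist 0.094 spin 0.004
```

View pics/s7.png

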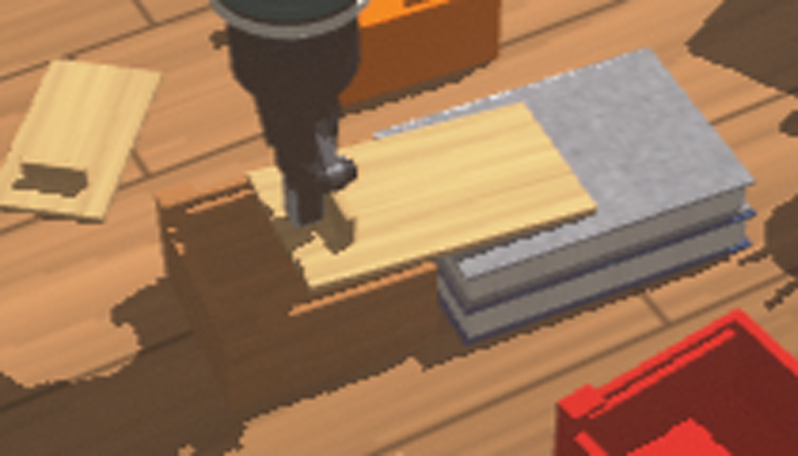

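View pics/wrist7.png

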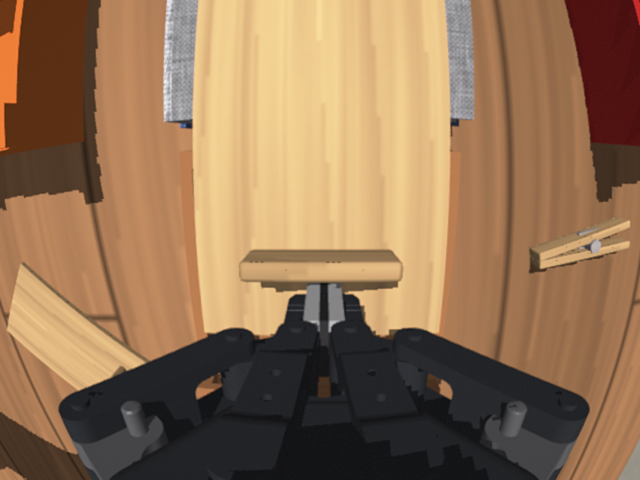

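The lid is straight and more than half of it is past the lip, so I continue.

Emit:
servo_tool --pt "0 0 0.01" --pt "0 0 0.022" --pt "0 0 0.034" --pt "0 0 0.046" --pt "0 0 0.058" --pt "0 0 0.07" --pt "0 0 0.081" --pt "0 0 0.09" --pt "0 0 0.094" --pt "0 0 0.094" --spin '[0,0,0,0,0,0,0,0,0,0]'

```text
time_s: 9.18
ee_pos: [579.1, 111.4, 82.9]
tool_rot: [-1.571, -0.0, -0.081]
ft_force: [-0.9, -0.1, 0.2]
opening: 0.2
```

```bash
python3 - <<'E'
from h import *
go(572,112,83,-.085)
for n in ('scene','wrist'):
    im=optics.capture(n); cv2.imwrite(f'pics/{n}8.png',im[:,:,::-1])
crop('pics/scene8.png','pics/s8.png',200,190,410,310,3.8)
E
```

```text
t 9.18 pos [579.1 111.4  82.9] rot [-1.571 -0.    -0.081] F [-0.9 -0.1  0.2] op 0.2
shift [-0.0071 -0.0001 -0.    ] dist 0.007 spin 0.004
```

View pics/s8.png

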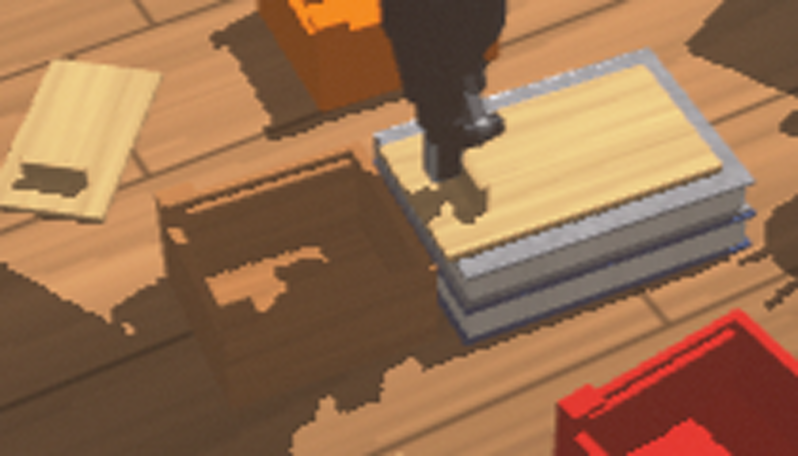

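View pics/wrist8.png

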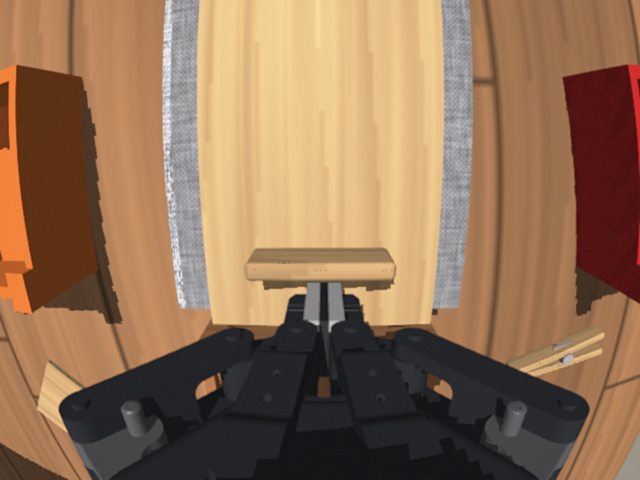

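The lid looks flat on the books, with its tail just outside the book edge. Pushing 8 mm more gives margin to the lip.

Emit:
servo_tool --pt "0 0 0.004" --pt "0 0 0.008" --pt "0 0 0.008" --pt "0 0 0.0" --pt "0 -0.03 -0.005" --pt "0 -0.09 -0.005" --pt "0 -0.14 -0.005" --pt "0 -0.14 -0.04" --spin '[0,0,0,0,0,0,0,0]'

```text
time_s: 10.28
ee_pos: [577.3, 72.7, 226.4]
tool_rot: [-1.568, -0.005, -0.078]
ft_force: [-0.2, -0.3, -0.9]
opening: 0.3
```

```bash
python3 - <<'E'
from h import *
s=readout.sense()
im=optics.capture('wrist'); cv2.imwrite('pics/wrist9.png',im[:,:,::-1])
im=optics.capture('scene'); cv2.imwrite('pics/scene9.png',im[:,:,::-1])
im=optics.capture('side'); cv2.imwrite('pics/side9.png',im[:,:,::-1])
print(s['ee_pos'],s['tool_rot'])
crop('pics/scene9.png','pics/s9.png',200,190,410,310,3.8)
crop('pics/side9.png','pics/d9.png',270,170,370,290,5)
go(567,-337,200,1.785)
E
```

```text
[577.32368979  72.71606812 226.36592297] [-1.56807311 -0.00512119 -0.07763207]
t 10.43 pos [575.6  69.2 223.3] rot [-1.571e+00 -1.000e-03 -8.400e-02] F [-0.1 -0.2 -0.8] op -0.0
shift [ 0.0255  0.0233 -0.4055] dist 0.407 spin -1.869
```

View pics/wrist9.png

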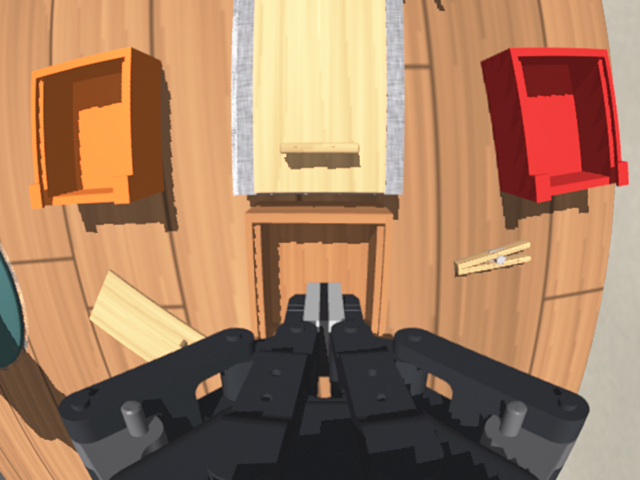

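View pics/s9.png

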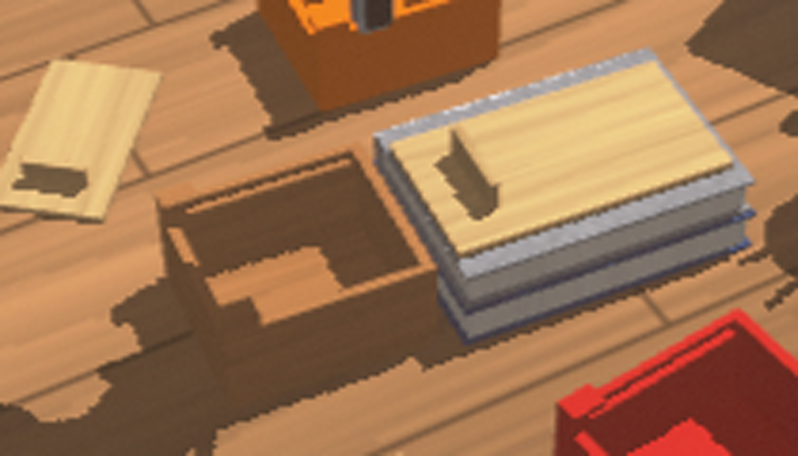

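View pics/d9.png

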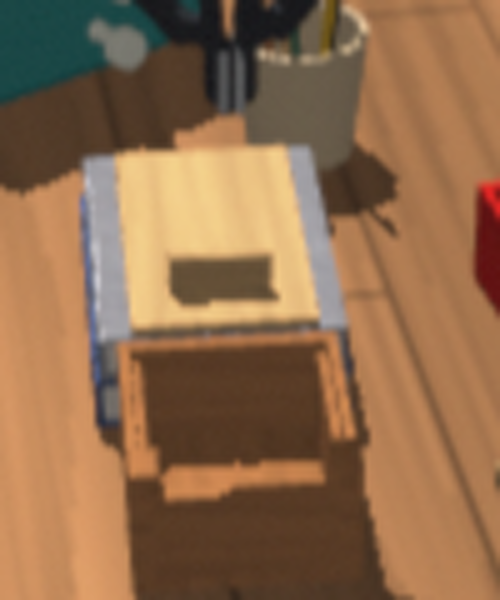

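The lid lies flat on the books, clear of the lip (crop row 255 versus the lip edge). The box is open.

```bash
python3 - <<'E'
from h import *
P=[577.3,72.7,226.4];Q=[-1.568,-.005,-.078]
for n,u,v,z in [('lipoutL',247,208,68),('lipoutR',397,208,68),('lipinL',262,223,68),('lipinR',376,223,68),('lidtailL',254,194,60),('lidtailR',386,194,60)]: print(n,wonz(P,Q,u,v,z).round(1))
S=lambda u,v:(200+u/3.8,190+v/3.8)
for n,c,z in [('lipoutNear',(437,266),68),('lipoutFar',(360,150),68),('lidtailnear',(460,255),66),('lidtailfar',(391,145),66),('keepfar',(157,193),78),('innercornerFrontFar',(352,161),62),('rearFarInner',(190,213),62),('rear near',(260,325),62),('front near inner',(420,268),62),('rearfartop',(160,207),62)]: print(n,onz('scene',*S(*c),z).round(1))
E
```

```text
lipoutL [515.1  90.5  68. ]
lipoutR [639.8  80.7  68. ]
lipinL [526.3  76.7  68. ]
lipinR [621.4  69.2  68. ]
lidtailL [520.8 100.7  60. ]
lidtailR [632.3  91.9  60. ]
lipoutNear [636.   78.2  68. ]
lipoutFar [521.9  84.5  68. ]
lidtailnear [633.2  96.1  66. ]
lidtailfar [525.8 105.3  66. ]
keepfar [503.4 -50.2  78. ]
innercornerFrontFar [523.   77.9  62. ]
rearFarInner [514.8 -33.9  62. ]
rear near [621.6 -36.3  62. ]
front near inner [627.5  70.9  62. ]
rearfartop [500.6 -48.4  62. ]
```

Emit:
servo_tool --pt "0.0 0 -0.04" --pt "0.002 0 -0.09" --pt "0.007 0 -0.14" --pt "0.01 0 -0.19" --pt "0.014 0 -0.24" --pt "0.018 0 -0.29" --pt "0.022 0 -0.34" --pt "0.0255 0 -0.385" --pt "0.0255 0 -0.4055" --pt "0.0255 0 -0.4055" --spin '[0.1,0.25,0.4,0.55,0.7,0.85,1.0,1.15,1.273,1.273]' --grip 0.085

```text
time_s: 11.68
ee_pos: [567.6, -336.2, 222.2]
tool_rot: [-1.572, -0.0, -1.357]
ft_force: [0.4, -0.1, 0.3]
opening: 84.9
```

```bash
python3 - <<'E'
from h import *
go(567,-337,5,-1.357)
im=optics.capture('wrist'); cv2.imwrite('pics/wrist10.png',im[:,:,::-1])
E
```

```text
t 11.68 pos [ 567.6 -336.2  222.2] rot [-1.572 -0.    -1.357] F [ 0.4 -0.1  0.3] op 84.9
shift [ 0.0006  0.2172 -0.0005] dist 0.217 spin 0.0
```

View pics/wrist10.png

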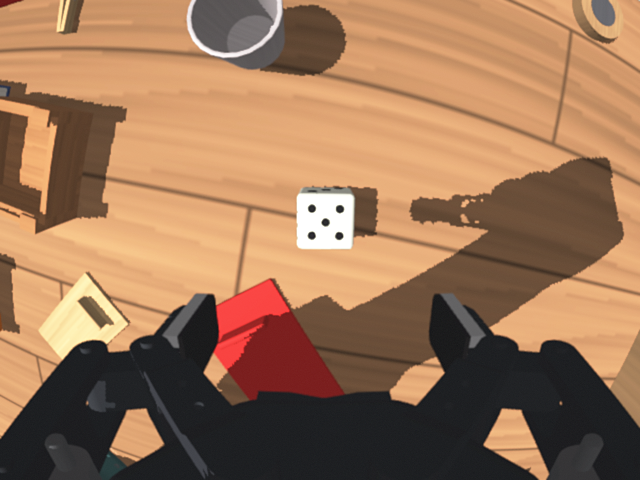

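```bash
python3 - <<'E'
from h import *
P=[567.6,-336.2,222.2];Q=[-1.572,0,-1.357]
for n,u,v,z in [('die',325,222,50),('c',297,194,50),('c',354,193,50),('c',355,249,50),('c',298,249,50),('red',272,280,6),('red2',345,396,6),('red3',215,315,6)]:
    p=wonz(P,Q,u,v,z); print(n,p.round(1),(R.from_euler('xyz',Q).inv().apply(p-P)).round(1))
E
```

```text
die [ 564.6 -338.1   50. ] [  1.2 172.2  -3.1]
c [ 583.5 -309.4   50. ] [-22.8 172.2  21.4]
c [ 594.8 -356.9   50. ] [ 26.  172.2  22.4]
c [ 546.4 -369.3   50. ] [ 27.8 172.2 -27.5]
c [ 535.7 -319.9   50. ] [-22.7 172.2 -27.6]
red [ 483.4 -299.5    6. ] [-53.7 216.3 -74.2]
red2 [ 351.5 -409.8    6. ] [  26.   216.5 -226.6]
red3 [ 427.3 -243.6    6. ] [-120.3  216.3 -117.2]
```

The die is square to the jaws at pixel (325,222), within 3 mm of the earlier fix, and nothing stands in the fingers' path. I descend and grip.

Emit:
servo_tool --pt "0.001 0.05 -0.0015" --pt "0.001 0.1 -0.0015" --pt "0.001 0.15 -0.0015" --pt "0.001 0.19 -0.0015" --pt "0.001 0.21 -0.0015" --pt "0.001 0.217 -0.0015" --pt "0.001 0.217 -0.0015" --pt "0.001 0.217 -0.0015" --spin '[0,0,0,0,0,0,0,0]'

```text
time_s: 12.72
ee_pos: [567.9, -336.4, 7.3]
tool_rot: [-1.569, -0.001, -1.354]
ft_force: [-0.7, 0.0, 0.2]
opening: 85.1
```

Emit:
servo_tool --pt "0 0 0" --pt "0 0 0" --pt "0 0 0" --pt "0 0 0" --pt "0 0 0" --pt "0 0 0" --spin '[0,0,0,0,0,0]' --grip 0.035

```text
time_s: 13.48
ee_pos: [567.5, -336.4, 6.6]
tool_rot: [-1.57, -0.001, -1.354]
ft_force: [0.1, 1.8, 7.7]
opening: 49.6
```

Emit:
servo_tool --pt "0 -0.01 0" --pt "0 -0.05 0" --pt "0 -0.1 0" --pt "0 -0.15 0" --pt "0 -0.18 0" --pt "0 -0.18 0" --spin '[0,0,0,0,0,0]'

```text
time_s: 14.22
ee_pos: [567.7, -336.8, 188.7]
tool_rot: [-1.568, -0.002, -1.354]
ft_force: [-0.2, 0.2, -1.4]
opening: 49.9
```

```bash
python3 - <<'E'
from h import *
go(571,12,180,-1.65)
im=optics.capture('wrist'); cv2.imwrite('pics/wrist11.png',im[:,:,::-1])
E
```

```text
t 14.22 pos [ 567.7 -336.8  188.7] rot [-1.568 -0.002 -1.354] F [-0.2  0.2 -1.4] op 49.9
shift [-0.3399  0.0082  0.0782] dist 0.349 spin 0.296
```

View pics/wrist11.png

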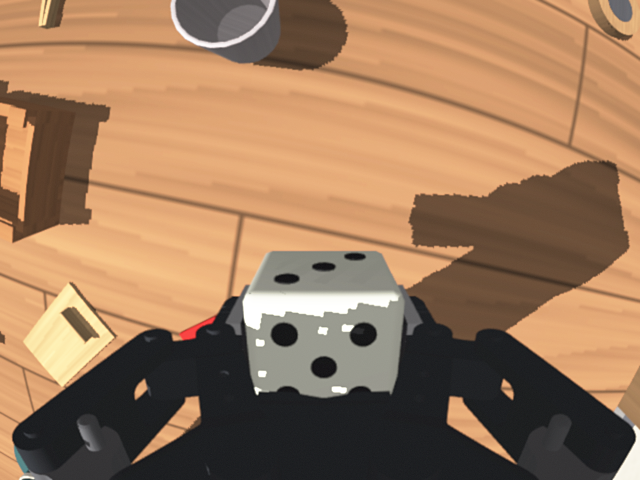

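The die is held (opening 49.9 mm) and centred in the jaws. I carry it over the box.

Emit:
servo_tool --pt "-0.04 0 0.009" --pt "-0.09 0 0.02" --pt "-0.14 0 0.032" --pt "-0.19 0 0.044" --pt "-0.24 0 0.055" --pt "-0.29 0 0.067" --pt "-0.325 0 0.075" --pt "-0.34 0 0.078" --pt "-0.34 0 0.078" --pt "-0.34 0 0.078" --spin '[0,0.05,0.1,0.15,0.2,0.25,0.296,0.296,0.296,0.296]'

```text
time_s: 15.52
ee_pos: [570.0, 11.0, 185.9]
tool_rot: [-1.571, -0.001, -1.652]
ft_force: [0.6, -0.3, -1.3]
opening: 49.1
```

```bash
python3 - <<'E'
from h import *
go(571,12,16,-1.65)
for n in ('wrist','scene','side'):
    im=optics.capture(n); cv2.imwrite(f'pics/{n}12.png',im[:,:,::-1])
crop('pics/scene12.png','pics/s12.png',200,150,410,310,3.8)
E
```

```text
t 15.53 pos [570.   11.  185.9] rot [-1.571e+00 -1.000e-03 -1.652e+00] F [ 0.6 -0.3 -1.3] op 49.1
shift [-0.0012  0.1699  0.0009] dist 0.17 spin -0.002
```

View pics/wrist12.png

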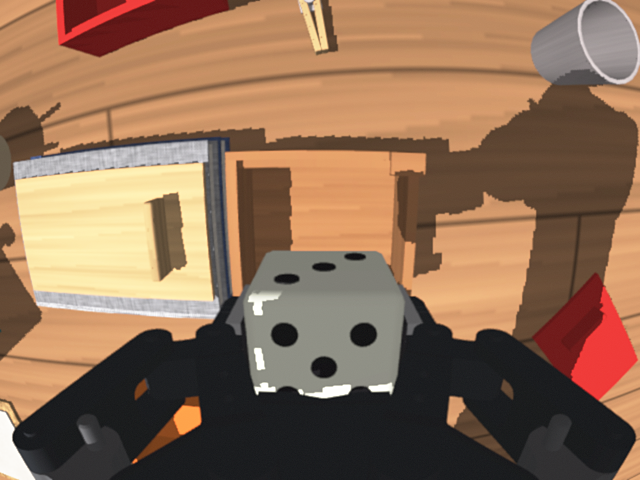

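View pics/s12.png

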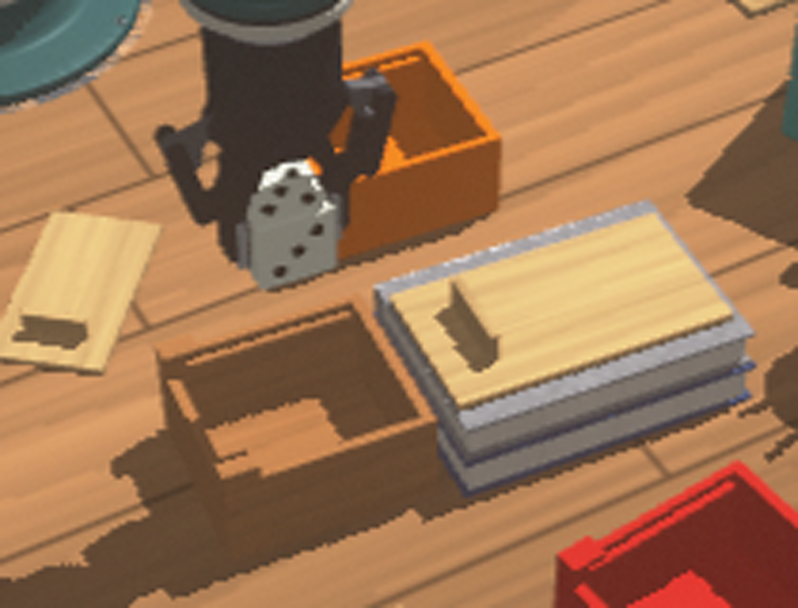

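```bash
python3 - <<'E'
from h import *
P=np.array([570,11,185.9]);Q=[-1.571,-.001,-1.652]
for n,u,v,z in [('lipouttop',227,165,68),('lipin',241,165,68),('lipin2',243,240,68),('rearin',397,200,62),('rearin2',397,260,62),('sideout',320,153,68)]:
    p=wonz(P,Q,u,v,z); print(n,p.round(1),(R.from_euler('xyz',Q).inv().apply(p-P)).round(1))
E
```

```text
lipouttop [626.   75.5  68. ] [-68.9 117.8  50.6]
lipin [624.9  65.2  68. ] [-58.6 117.8  50.3]
lipin2 [570.   70.5  68. ] [-59.4 117.8  -4.8]
rearin [589.6 -44.9  62. ] [ 54.  123.9  24.1]
rearin2 [543.3 -43.4  62. ] [ 56.3 124.  -22.2]
sideout [627.9   8.6  68. ] [ -2.5 117.9  57.9]
```

Emit:
servo_tool --pt "-0.0015 0.04 0" --pt "-0.0015 0.08 0" --pt "-0.0015 0.115 0" --pt "-0.0015 0.14 0" --pt "-0.0015 0.158 0" --pt "-0.0015 0.167 0" --pt "-0.0015 0.169 0" --pt "-0.0015 0.169 0" --spin '[0,0,0,0,0,0,0,0]'

```text
time_s: 16.68
ee_pos: [570.7, 14.1, 17.5]
tool_rot: [-1.57, 0.0, -1.65]
ft_force: [-0.3, 0.3, -0.7]
opening: 49.6
```

Emit:
servo_tool --pt "0 0.002 0" --pt "0 0.002 0" --spin '[0,0]'

```text
time_s: 16.92
ee_pos: [570.4, 14.3, 15.1]
tool_rot: [-1.571, 0.0, -1.65]
ft_force: [-0.1, 0.8, -1.4]
opening: 49.3
```

Emit:
servo_tool --pt "0 0 0" --pt "0 0 0" --pt "0 0 0" --pt "0 0 0" --spin '[0,0,0,0]' --grip 0.064

```text
time_s: 17.42
ee_pos: [570.3, 12.3, 15.4]
tool_rot: [-1.57, -0.002, -1.652]
ft_force: [-3.2, -10.8, 4.4]
opening: 64.0
```

Emit:
servo_tool --pt "0 -0.015 0" --pt "0 -0.04 0" --pt "0 -0.08 0" --pt "0 -0.13 0" --pt "0 -0.18 0" --pt "0 -0.22 0" --pt "0 -0.22 0" --pt "0 -0.22 0" --spin '[0,0,0,0,0,0,0,0]'

```text
time_s: 18.42
ee_pos: [570.0, 14.5, 234.7]
tool_rot: [-1.571, 0.0, -1.65]
ft_force: [0.1, 0.5, -0.9]
opening: 63.9
```

```bash
python3 - <<'E'
from h import *
s=readout.sense(); print(s['time_s'],s['ee_pos'],s['tool_rot'],s['opening'],s['ft_force'])
for n in ('wrist','scene','side'):
    im=optics.capture(n); cv2.imwrite(f'pics/{n}13.png',im[:,:,::-1])
E
```

```text
18.425 [570.0151073   14.53210257 234.74145535] [-1.57106497e+00  4.84069750e-04 -1.64959157e+00] 63.94116297564539 [ 0.12044502  0.53883806 -0.8723238 ]
```

View pics/wrist13.png

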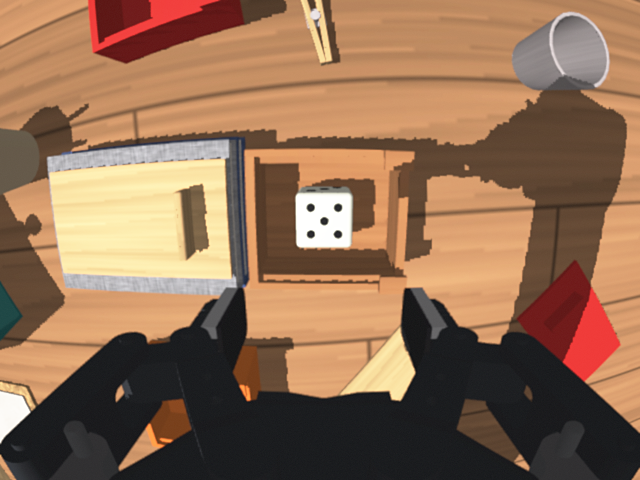

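View pics/scene13.png

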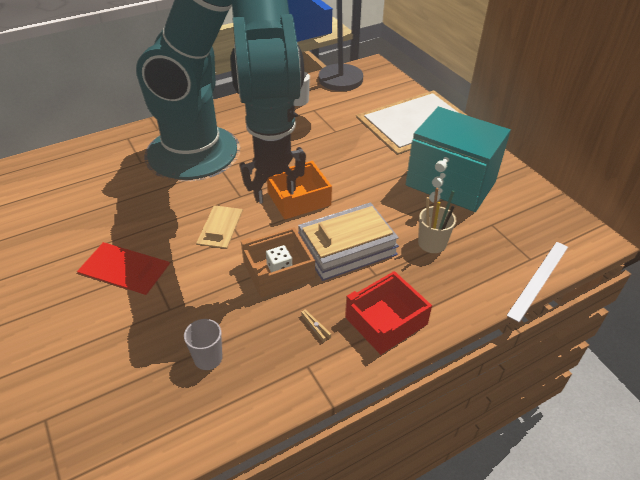

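View pics/side13.png

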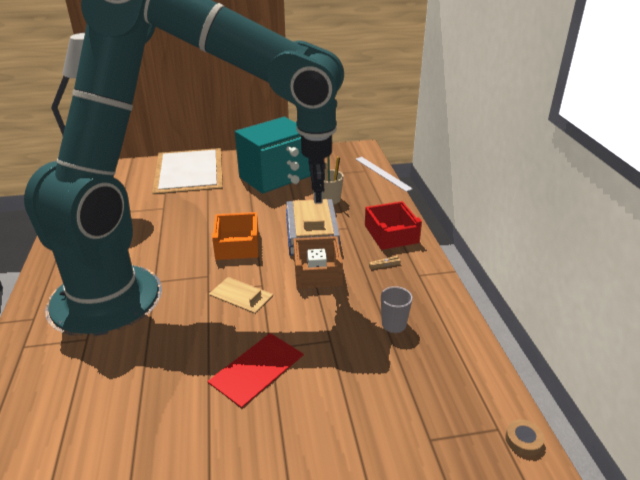

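The die sits flat inside the box (wrist pixel (324,220)). The lid lies on the books, and the cup, peg and pot are at their original pixels. The gripper is clear.

```bash
python3 -c "
from workcell import robot
print(robot.job_done())"
```

```text
the job is handed in; nothing more can be done
None
```

I opened the games box and put the die inside it. The job was handed in at about 18.6 s of the 54 s allowed, and no verdict was reported.

- **Lid:** I pressed the tail down with shut fingers until the front lifted over the lip, then pushed on the rib until the lid was right off the box. The last pictures show it lying flat on the books, its tail roughly 84 mm from the box's centre by measurement (the requirement is over 66 mm).
- **Die:** I gripped it at 50 mm opening, lowered it to about 1 mm above the box floor and let go. The last pictures show it resting flat in the middle of the box, with the gripper clear above.
- **Cup, pot and peg:** they appear at the same pixels in the last scene picture as in the first. I compared these by eye and did not re-measure them.
- **Disagreements:**
  - The wrist camera and the fixed cameras differed by 2–3 mm for the die, and by up to about 6 mm for the box's lip corners. Both were within the clearances.
  - As the fingers opened inside the box, the wrist force briefly read about 11 N sideways. I did not establish why (perhaps a finger touched a wall). It is well below the 40 N limit, and nothing looked displaced afterwards.

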